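# Load the plate reader and shut its door

### The arm

A 7-joint arm with a two-finger parallel gripper is mounted at the origin on the work surface. World frame = base frame: x ahead of the robot, y to its left, z up, the work surface at z = 0. Lengths are in m, angles in rad, forces in N, time in s.
With the tool pointing down it reaches from about 0.4 to 0.85 m from the base axis. Payload 4.5 kg.
Tool frame: the origin (TCP) lies at the very end of the fingers, on their centre line; the grasp point (between the pads) lies 19 mm behind it; z points along the fingers, x is the direction in which the jaws open and shut, and the axes are right-handed (so a half turn about z gives the same grasp; the last joint's range is limited). The gripper opens to 88 mm and grips with 3 to 60 N. Pads are 18 mm wide; open, the fingers measure 123 mm over their backs; the gripper's body (75 mm by 187 mm) begins 45 mm behind the grasp point.
Start: joints at [-1.084, 0.689, -0.195, 1.565, 0.157, 0.902, -0.215], TCP at [0.273, 0.562, 0.239] pointing down, gripper open.
Joint ranges: [-3.01, 3.01], [-0.46, 2.08], [-1.47, 1.51], [0.13, 2.56], [-1, 4.14], [0.04, 2.09], [-2.66, 2.66]. Speed limits (rad/s): [2.57, 2.57, 3.14, 3.14, 3.14, 3.14, 3.14].

### API

Orientations are given as a 3x3 rotation matrix whose columns are the frame's x, y, z axes.
In Python, from rig import * gives the robot as it stands. Calls block until the motion is done:
- move_pose(position, orientation): joint-space move of the TCP to a pose.
- move_linear(position, ori=None, rate=0.15): straight line of the TCP; ori=None keeps the orientation; rate is the mean speed in m/s.
- set_joints(angles): joint-space move.
- set_gripper(opening, force=None): opening from 0.0 (shut) to 1.0 (fully open); force is the grip in N (None keeps the last); returns when the fingers have stopped.
- pause(seconds).
- solve_ik(position, orientation): joint angles nearest the present ones, or None.
- get_state(): the state.
- capture(name): name is "scene" or "side" or "wrist"; returns (picture, depth): 420x560x3 uint8, red, green, blue; 420x560 float32, m along the optical axis (not along the pixel's ray), 0 where there is no reading.
- camera_params(name): a dict with "fov_y" (degrees; the focal length in pixels is half the picture's height over the tangent of half this angle, whatever the lens; pixels are square), "cx", "cy" (the principal point, pixels), "D" ([k1, k2, p1, p2, k3] as OpenCV has them; the pictures are not rectified), "R" (3x3) and "t" (3): a world point X has camera coordinates R X + t; the wrist camera has in their place "tool_from_camera" (4x4, takes a point from camera to tool coordinates, whose origin is the TCP and whose axes are the tool frame's). Camera axes: x right, y down, z forward; pixel columns grow to the right and rows downward; lengths in m; the calibration is good to about 2 mm. A picture is of the moment at which its call begins: read the wrist's pose just before it. camera_params takes no time and is no camera call.
A pose or a line that the arm cannot do raises MotionError and nothing moves.
- job_done(): hands the job in, once; it reports no verdict.
The state is a dict: "time_s": time; "q": joint angles; "dq": joint speeds; "joint_efforts": joint torques, N m; "eef_pos": TCP position; "tcp_rot": TCP orientation; "ft_force": force on the tool from outside, world axes, zero at the start; "moment": the same for the moment, N m; "width": opening from 0.0 (shut) to 1.0 (fully open).
Only numpy, scipy, OpenCV 4.12 (cv2) and the standard library are available. Lean on these libraries where they do the work, as an engineer would, in place of code of your own. Each camera call takes 0.05 s, during which the arm holds its last target.

### The job

The plate reader stands with its carrier out, a microplate lying in it, and its door open. With the fingertips only, push the carrier all the way in, and then push the door fully shut. Do not pinch or lift anything: the plate stays lying in the carrier, and the other things on the bench stay where they are.

Things in the scene. Friction and masses are not known exactly. Their poses are not given: they have to be found in the camera images.
- reader: Low white and grey bench instrument, fixed to the bench, 220 deep x 240 wide x 120 mm high, rounded top edges. Origin: centre of its underside, on the bench. x points from its front to its back, y to its left as seen from the robot, z up. The front face is the plane x = -110 mm; in it, centred on y = 0, is the carrier's opening, 104 mm wide, from 50 to 105 mm above the bench. All else in front of it (carrier, door) is lower than its top.
- carrier (a joint): How far the carrier is out, in m: 0 fully in (hard stop), up to 0.14 fully out. It is a flat aluminium tray on a straight slide along the reader's x axis. It moves inward when its front lip is pushed towards +x of the reader with about 1 to 2 N, and stays where it is left. It starts 0.09 to 0.14 out.
- carrier_front (a point): Centre of the front face of the carrier's upright lip, the face to push. The lip is 96 mm wide, 36 mm high (62 to 98 mm above the bench) and 8 mm thick, with this point 80 mm above the bench. Axes as the reader's: the face looks to -x. Fully in, this point is at x = -106 mm, y = 0 of the reader, 4 mm behind its front face.
- plate_top (a point): Centre of the upper face of the whitish 96-well microplate that lies in the carrier. The plate is 127.8 (reader's x) x 85.5 (y) x 14.4 mm high, 60 g; lying in place its top is 78.4 mm above the bench, 20 mm lower than the lip, and this point is 74.5 mm behind the lip's front face. It travels with the carrier, whose 5 mm rim surrounds it.
- plate (a joint): How far the plate is raised off the carrier's floor, in m: 0 lying in the carrier, as it starts and should stay. Nothing but its weight holds it down.
- door (a joint): Opening angle of the door in rad: 0 shut, against the front; 1.57 standing straight out from the front; 2.1 the widest. It starts at 1.65 to 2.05. The hinge is upright, on the left (+y) side of the opening; seen from above the door opens clockwise and shuts anticlockwise. It turns with about 0.5 N at mid width and stays where it is left; there is a hard stop at 0 and no latch.
- door_hinge (a point): The door's hinge axis, at mid height of the door, at x = -116 mm, y = +66 mm of the reader and 77 mm above the bench. Its axes turn with the door: -y points along the door to its free edge, -x out of its outer face; when shut they agree with the reader's axes.
- door_face (a point): Centre of the door's outer face, the one to push to shut it, 62.5 mm from the hinge axis. The door is a flat white panel with a dark window, 125 mm from hinge to free edge, 68 mm high (43 to 111 mm above the bench), 10 mm thick (the outer face is 5 mm off the hinge axis). -x points out of the outer face, -y to the free edge. With the door open the outer face looks to the reader's left (+y), away from the carrier.
- rack: Green tube rack, 210 x 65 x 57 mm high with the caps, loose on the bench right of the reader; a bystander. Origin: centre of its underside, x along it.
- bottle: Glass reagent bottle with blue cap, 80 mm across, 116 mm high, left of the reader; a bystander. Origin: centre of its underside.
- pipette: Grey hand pipette lying on the bench left of the door, about 250 mm long and 24 mm high, tip towards its +x; a bystander. Origin: on the bench under the middle of its body.
- waste: Yellow open waste beaker, 150 mm across, 170 mm high, right of the reader; a bystander. Origin: centre of its underside.

How it is judged:
On the way, in this order (a step that is already met when the one before it is completed fails the run):
1. the carrier is fully in while the door still stands open (value of joint carrier below 0.005 m and value of joint door above 0.8 rad), for 0.2 s.
2. the door is shut (value of joint carrier below 0.005 m and value of joint door below 0.05 rad), for 0.2 s.
At the end, for the whole second after the job is handed in: The carrier is within 5 mm of fully in, the door within 0.05 rad of shut, both still, and the plate lies in the carrier (raised by less than 3 mm) (all of step 2 and velocity of joint door below 0.02 rad/s and velocity of joint carrier below 0.005 m/s and value of joint plate below 0.003 m); the robot touches nothing.
It fails at once if the plate is lifted in the carrier by more than 5 mm (value of joint plate above 0.005 m).
It fails at once if the carrier's lip or the door is taken between the fingers ((contact force between the fingers and anything else above 0.5 N and x of the grasp point in the frame of carrier_front between -0.002 and 0.01 m and y of the grasp point in the frame of carrier_front between -0.05 and 0.05 m and z of the grasp point in the frame of carrier_front between -0.018 and 0.031 m) or (contact force between the fingers and anything else above 0.5 N and x of the grasp point in the frame of door_face between -0.002 and 0.012 m and y of the grasp point in the frame of door_face between -0.065 and 0.065 m and z of the grasp point in the frame of door_face between -0.034 and 0.047 m)).
It fails at once if something other than the fingers strikes the scene (contact force between the arm and anything else above 5 N).
It fails at once if the door is closed against the carrier that is still out (value of joint carrier above 0.02 m and value of joint door below 0.8 rad).
It fails at once if the rack, bottle, pipette or waste beaker is moved by more than 15 mm or tipped (distance of any of rack, bottle, pipette, waste from where it was at the start of the episode above 0.015 m or angle between any of rack, bottle, pipette, waste's own z axis and vertical above 0.2 rad).
It also fails if it takes over 58 s, if anything falls off the work surface, if the arm or the gripper's body presses on something with over 40 N, if the wrist force passes 120 N, or if a joint passes its speed limit or range.

## Working session

There is one attempt and no reset: what is moved stays moved. The work goes in short steps, each a Python script; the robot and the scene stay as the last script left them, time stands still between calls to the robot, and variables do not carry over. Pictures are saved under pics/ and viewed, and the job is handed in when it is done.

```bash
ls; mkdir -p pics
python3 - <<'E'
from rig import *
import cv2, numpy as np
np.set_printoptions(precision=4,suppress=True)
for n in ["scene","side","wrist"]:
    im,d=capture(n); cv2.imwrite(f"pics/{n}0.png",im[:,:,::-1]); np.savez(f"{n}0.npz",im=im,d=d)
    print(n,camera_params(n))
s=get_state(); print(s["time_s"],s["eef_pos"],s["tcp_rot"])
E
```

```text
pics
scene {'fov_y': 54.06943364454519, 'cx': 278.8848844787207, 'cy': 214.31782533701065, 'D': array([-0.0647,  0.    ,  0.    ,  0.    ,  0.    ]), 'R': array([[ 0.6059,  0.7955,  0.0025],
       [ 0.5449, -0.4127, -0.7299],
       [-0.5797,  0.4436, -0.6835]]), 't': array([-0.3634, -0.2225,  1.7082])}
side {'fov_y': 51.23348493112819, 'cx': 275.92063288808225, 'cy': 205.13124363324755, 'D': array([-0.0886,  0.    ,  0.    ,  0.    ,  0.    ]), 'R': array([[ 0.9743, -0.2251,  0.0088],
       [-0.131 , -0.5981, -0.7906],
       [ 0.1832,  0.7691, -0.6123]]), 't': array([-0.5657,  0.1597,  1.0746])}
wrist {'fov_y': 67.41727111709199, 'cx': 278.02953158578094, 'cy': 214.920598009512, 'D': array([-0.0382,  0.    ,  0.    ,  0.    ,  0.    ]), 'tool_from_camera': array([[ 1.    , -0.0015, -0.0002, -0.0003],
       [ 0.0015,  0.9635,  0.2675, -0.0688],
       [-0.0002, -0.2675,  0.9635, -0.1455],
       [ 0.    ,  0.    ,  0.    ,  1.    ]])}
0.15 [0.2733 0.5616 0.2381] [[ 0.4375  0.8992 -0.0005]
 [ 0.8992 -0.4375 -0.0013]
 [-0.0013  0.0001 -1.    ]]
```

View pics/scene0.png

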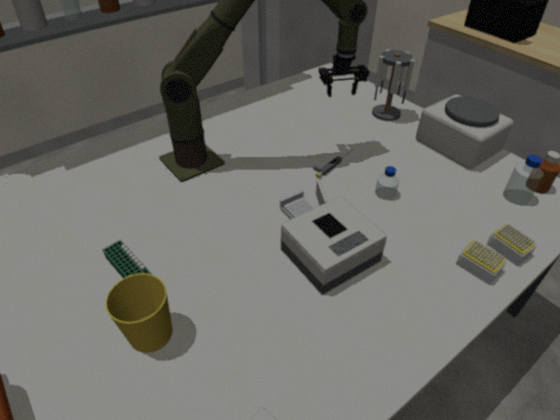

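View pics/side0.png

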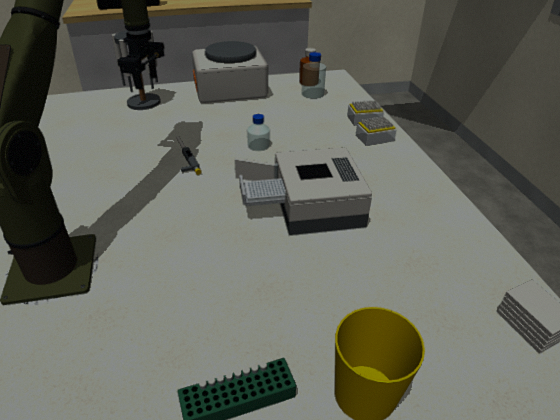

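View pics/wrist0.png

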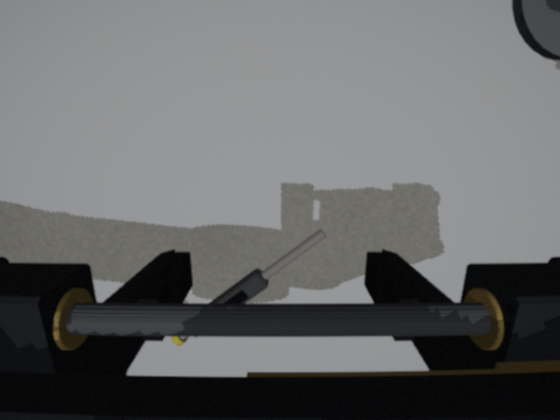

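The scene view shows the reader around (332,240) and the carrier and door at its left, (300,200). In the side view the reader is at (322,190), the lip at (243,190), the bottle at (258,133) and the pipette at (190,158). I'll back-project the depth images next.

```bash
cat > h.py <<'E'
import numpy as np, cv2
np.set_printoptions(precision=4,suppress=True)
def K(p):
    f=210/np.tan(np.radians(p["fov_y"])/2)
    return np.array([[f,0,p["cx"]],[0,f,p["cy"]],[0,0,1.]])
def cloud(p,d,tcp=None):
    v,u=np.mgrid[0:420,0:560]
    n=cv2.undistortPoints(np.stack([u,v],-1).reshape(-1,1,2).astype(float),K(p),p["D"]).reshape(420,560,2)
    c=np.dstack([n*d[...,None],d])
    if "R" in p: return (c-p["t"])@p["R"]
    T=p["tool_from_camera"]; t=c@T[:3,:3].T+T[:3,3]
    return t@np.array(tcp[1]).T+tcp[0]
def proj(p,X):
    return cv2.projectPoints(np.float64(X).reshape(-1,1,3),cv2.Rodrigues(p["R"])[0],p["t"],K(p),p["D"])[0].reshape(-1,2)
E
python3 - <<'E'
from rig import *
from h import *
for n in ["scene","side"]:
    z=np.load(n+"0.npz"); P=cloud(camera_params(n),z["d"])
    ok=z["d"]>0
    # reader region
    box=(slice(130,290),slice(230,400)) if n=="scene" else (slice(100,240),slice(160,380))
    Q=P[box][ok[box]]
    tab=Q[abs(Q[:,2])<.01]; print(n,"table z",np.median(tab[:,2]))
    top=Q[abs(Q[:,2]-.12)<.006]
    print(len(top),np.median(top[:,2]))
    r=cv2.minAreaRect(top[:,:2].astype(np.float32)); print(r, cv2.boxPoints(r))
    hs=Q[Q[:,2]>.02]
    # top view raster of heights
    img=np.zeros((500,600,3),np.uint8)
    for x,y,zz in hs:
        i=int((x-.3)*1000); j=int((y+.1)*1000)
        c=cv2.applyColorMap(np.uint8([[min(255,max(0,zz*2000))]]),cv2.COLORMAP_JET)[0,0]
        cv2.circle(img,(j,499-i),1,c.tolist(),-1)
    cv2.imwrite(f"pics/top_{n}.png",img)
    im=z["im"][box][:,:,::-1]; cv2.imwrite(f"pics/crop_{n}.png",cv2.resize(im,None,fx=3.5,fy=3.5,interpolation=cv2.INTER_CUBIC))
E
```

```text
scene table z -0.0005166535139073201
4167 0.11947313696481349
((0.6915376782417297, 0.24179254472255707), (0.5084584951400757, 0.32256340980529785), 86.21880340576172) [[ 0.5138 -0.0012]
 [ 0.8357 -0.0225]
 [ 0.8692  0.4848]
 [ 0.5474  0.5061]]
side table z -6.454508208390815e-05
3910 0.11953254285854942
((0.7133575677871704, 0.24058973789215088), (0.5110860466957092, 0.27175742387771606), 86.42539978027344) [[ 0.5618 -0.006 ]
 [ 0.833  -0.0229]
 [ 0.8649  0.4872]
 [ 0.5937  0.5041]]
```

View pics/top_scene.png

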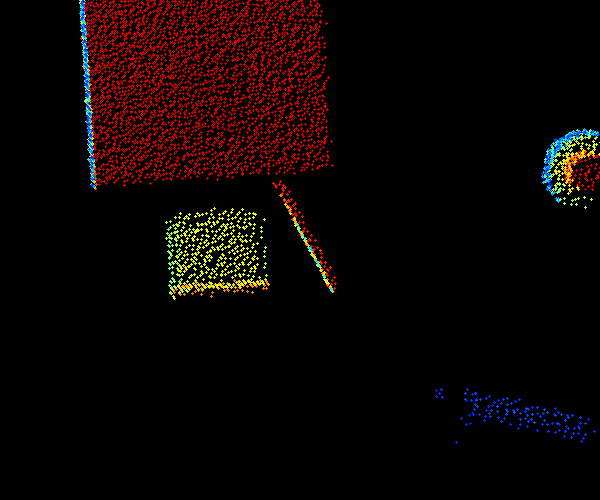

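View pics/top_side.png

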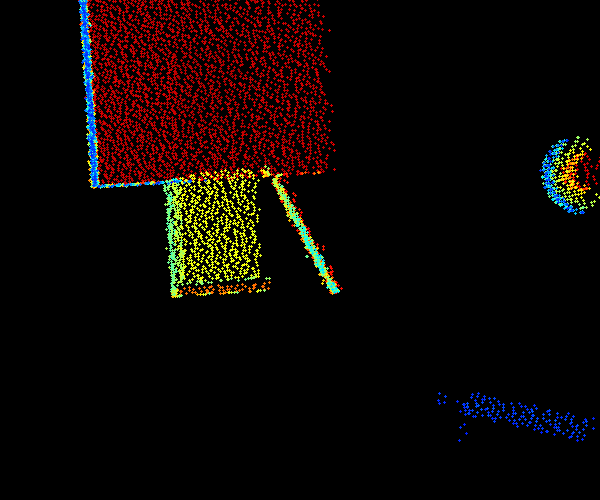

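View pics/crop_side.png

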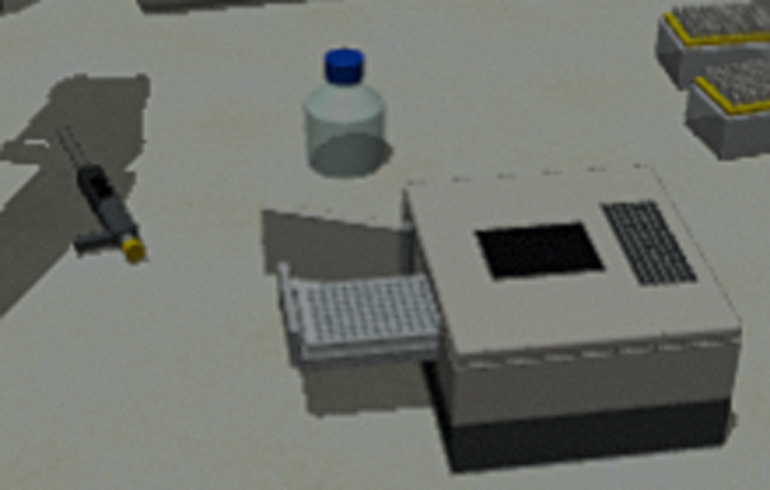

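View pics/crop_scene.png

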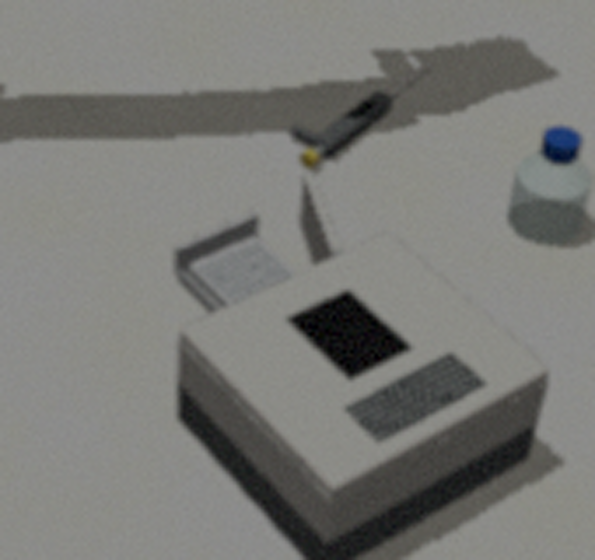

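Run:
```python
from rig import *
from h import *
for n in ["scene","side"]:
    z=np.load(n+"0.npz"); P=cloud(camera_params(n),z["d"])
    Q=P[z["d"]>0]
    m=(abs(Q[:,2]-.12)<.004)&(Q[:,1]<.26)&(Q[:,1]>-.1)&(Q[:,0]>.59)&(Q[:,0]<.9)
    T=Q[m][:,:2]
    ang=np.radians(np.arange(-8,0,.05)); 
    best=min(ang,key=lambda a:np.prod([np.ptp(np.percentile(T@v,[.5,99.5])) for v in [(np.cos(a),np.sin(a)),(-np.sin(a),np.cos(a))]]))
    ex=np.array([np.cos(best),np.sin(best)]); ey=np.array([-ex[1],ex[0]])
    px=np.percentile(T@ex,[.3,99.7]);py=np.percentile(T@ey,[.3,99.7])
    c=ex*px.mean()+ey*py.mean()
    print(n,"yaw",np.degrees(best),"size",np.ptp(px),np.ptp(py),"c",c)
    L=(Q-np.r_[c,0]); L=np.c_[L[:,:2]@np.c_[ex,ey],Q[:,2]]
    k=(L[:,0]<-.115)&(L[:,0]>-.35)&(abs(L[:,1])<.15)&(L[:,2]>.03)&(L[:,2]<.13)
    B=L[k]
    lip=B[(B[:,1]<.047)&(B[:,2]>.086)]; print("lip x pct",np.percentile(lip[:,0],[2,25,50,75,98]),"y",np.percentile(lip[:,1],[2,98]))
    D=B[(B[:,1]>.058)]; 
    l=cv2.fitLine(D[:,:2].astype(np.float32),cv2.DIST_HUBER,0,.001,.001).ravel()
    v=l[:2]*-np.sign(l[0]); print("door dir",v,"angle",np.arctan2(v[0],-v[1])%(2*np.pi), "pt",l[2:], np.arctan2(-v[0],-v[1]), "ends",(D[:,:2]@v).min(),(D[:,:2]@v).max(),D[np.argmax(D[:,:2]@v)])
    t=B[(abs(B[:,1])<.035)&(abs(B[:,2]-.0784)<.006)]; print("plate x",np.percentile(t[:,0],[1,99]),"z",np.median(t[:,2]))
    for nm,k in dict(bottle=(Q[:,2]>.03)&(Q[:,2]<.14)&(Q[:,1]>.4)&(Q[:,1]<.58)&(Q[:,0]>.5)&(Q[:,0]<.8),pip=(Q[:,2]>.008)&(Q[:,2]<.04)&(Q[:,1]>.25)&(Q[:,1]<.6)&(Q[:,0]>.3)&(Q[:,0]<.5)).items():
        if k.sum(): print(nm,k.sum(),Q[k].min(0),Q[k].max(0))
```

```text
scene yaw -3.3500000000000165 size 0.21941554538138297 0.23791847312620773 c [0.7326 0.105 ]
lip x pct [-0.2272 -0.222  -0.2195 -0.2176 -0.2148] y [-0.0464  0.0432]
door dir [-0.9184  0.3956] angle 4.3056984 pt [-0.1723  0.0884] 1.9774873 ends 0.13480271783479408 0.25800047233012363 [-0.2315  0.1148  0.1078]
plate x [-0.2205 -0.1446] z 0.07808555381204176
bottle 469 [0.5923 0.4426 0.0301] [0.671  0.5129 0.1206]
pip 254 [0.3462 0.3333 0.0086] [0.4128 0.583  0.0289]
side yaw -2.8000000000000185 size 0.21922023186090334 0.24015115399927817 c [0.7299 0.106 ]
lip x pct [-0.224  -0.2224 -0.2206 -0.2183 -0.2159] y [-0.0438  0.0408]
door dir [-0.901   0.4339] angle 4.2635775 pt [-0.1579  0.0847] 2.0196083 ends 0.13094715067078336 0.25792055053490465 [-0.2276  0.1218  0.0483]
plate x [-0.2103 -0.1164] z 0.07791030309747247
bottle 486 [0.5866 0.4424 0.0304] [0.6623 0.5031 0.1195]
pip 320 [0.3432 0.3347 0.008 ] [0.4121 0.5879 0.0278]
```

```bash
cat >> h.py <<'E'
c=np.array([.7313,.1055]); yaw=np.radians(-3.1)
Rz=np.array([[np.cos(yaw),-np.sin(yaw),0],[np.sin(yaw),np.cos(yaw),0],[0,0,1]])
def W(l): return Rz@np.array(l)+np.r_[c,0]
def Lc(w): return Rz.T@(np.array(w)-np.r_[c,0])
def ori(tilt,s=1):
    t=np.radians(tilt); z=np.array([np.sin(t),0,-np.cos(t)]); x=np.array([0,s,0.]); 
    return Rz@np.c_[x,np.cross(z,x),z]
E
python3 - <<'E'
from rig import *
from h import *
for t in (20,25,30):
  for s in (1,-1):
    print(t,s,[None if (q:=solve_ik(W(p),ori(t,s))) is None else np.round(q,2) for p in [(-.30,-.02,.25),(-.27,-.02,.086),(-.1,-.02,.086)]])
for s in (1,-1):
    print(s,[None if (q:=solve_ik(W(p),ori(0,s))) is None else np.round(q,2) for p in [(-.2,.15,.2),(-.2,.15,.07),(-.25,.0,.07),(-.13,-.04,.07)]])
E
```

```text
20 1 [array([-0.58,  0.37,  0.17,  2.39,  0.89,  0.13,  0.21]), array([ 0.24,  1.12, -1.26,  2.43,  1.79,  1.24, -0.71]), array([-0.3 ,  0.85,  0.05,  1.99,  1.92,  0.08, -0.66])]
20 -1 [array([-0.77,  0.4 ,  0.45,  2.39, -0.34,  0.07, -1.67]), array([-0.18,  0.83, -0.4 ,  2.45,  2.29,  0.61,  1.93]), array([-0.27,  0.84, -0.  ,  1.99,  1.79,  0.11,  2.61])]
25 1 [array([ 0.19,  0.51, -1.04,  2.43,  1.51,  0.73, -0.55]), array([ 0.19,  1.15, -1.26,  2.51,  1.88,  1.37, -0.85]), array([ 0.29,  1.08, -1.04,  2.04,  1.82,  0.99, -0.32])]
25 -1 [array([-0.64,  0.38,  0.2 ,  2.47,  2.06,  0.16,  2.15]), array([-0.1 ,  0.9 , -0.62,  2.52,  2.23,  0.89,  1.93]), array([-0.3 ,  0.85,  0.01,  2.07,  2.53,  0.23,  1.85])]
30 1 [array([-0.5 ,  0.38, -0.07,  2.54,  2.16,  0.39, -1.16]), None, array([ 0.35,  1.22, -1.26,  2.11,  1.96,  1.27, -0.35])]
30 -1 [array([-0.55,  0.39,  0.01,  2.54,  2.23,  0.36,  1.91]), None, array([-0.19,  0.87, -0.19,  2.13,  2.41,  0.48,  2.  ])]
1 [array([-0.34,  0.72, -0.33,  1.67,  0.3 ,  0.8 ,  0.7 ]), array([-0.39,  0.9 , -0.25,  1.75,  0.39,  0.54,  0.63]), array([-0.2 ,  0.82, -0.22,  2.07,  0.57,  0.3 ,  0.62]), array([-0.01,  0.91, -0.33,  1.75,  0.5 ,  0.57,  0.87])]
-1 [array([-0.81,  0.76,  0.51,  1.7 , -0.48,  0.81, -1.71]), array([-0.73,  0.93,  0.36,  1.77, -0.58,  0.55, -1.63]), array([-0.45,  0.84,  0.19,  2.09, -0.55,  0.27, -1.41]), array([-0.39,  0.93,  0.35,  1.77, -0.55,  0.54, -1.31])]
```

Run:
```python
from rig import *
from h import *
set_gripper(0.0)
move_linear([.33,.45,.27],rate=.2)
move_pose(W((-.26,-.02,.25)),ori(25))
s=get_state(); print(s["time_s"],Lc(s["eef_pos"]),s["q"],s["ft_force"],s["width"])
for n in ["scene","side","wrist"]:
    im,d=capture(n); cv2.imwrite(f"pics/{n}1.png",im[:,:,::-1]); np.savez(f"{n}1.npz",im=im,d=d,p=s["eef_pos"],R=s["tcp_rot"])
```

```text
3.65 [-0.2598 -0.0187  0.2501] [ 0.3329  0.6439 -1.251   2.3278  1.4624  0.9146 -0.4126] [0.7073 0.0089 0.75  ] 0.0020678894532275964
```

View pics/wrist1.png

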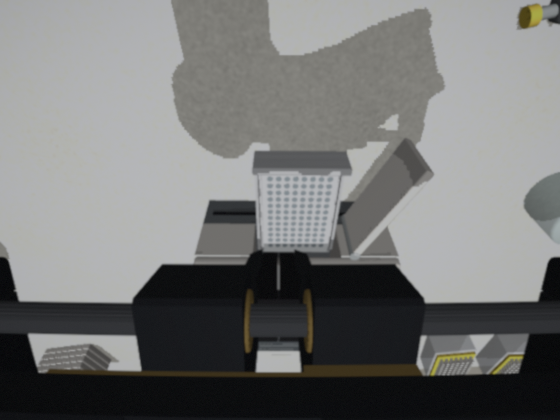

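View pics/side1.png

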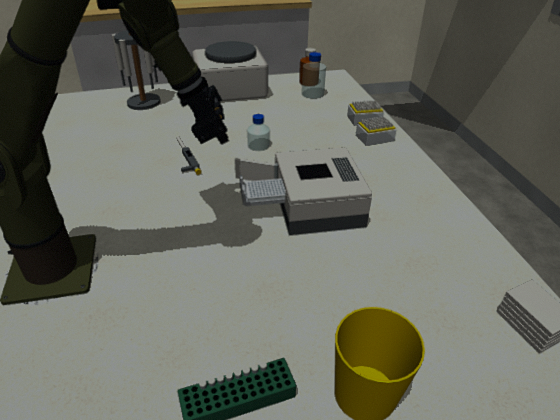

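The wrist view (up is towards the robot, right is the reader's left) shows the lip top from (254,160) to (349,160). The plate lies behind it, the door runs from (350,250) to (415,155), and the way down in front of the lip is clear. I'll check the lip and door from this cloud.

Run:
```python
from rig import *
from h import *
z=np.load("wrist1.npz"); P=cloud(camera_params("wrist"),z["d"],(z["p"],z["R"]))
Q=P[(z["d"]>0)]; L=(Q-np.r_[c,0])@Rz
k=(L[:,0]<-.115)&(L[:,0]>-.35)&(abs(L[:,1])<.15)&(L[:,2]>.03)&(L[:,2]<.13); B=L[k]
lip=B[(B[:,1]<.055)&(B[:,2]>.092)]; print("lip",np.percentile(lip,[2,50,98],axis=0))
for a,b in((-.05,-.02),(-.02,.02),(.02,.05)):
    q=lip[(lip[:,1]>a)&(lip[:,1]<b)]; print(np.percentile(q[:,0],[2,50,98]))
D=B[(B[:,1]>.06)&(B[:,2]>.105)]
l=cv2.fitLine(D[:,:2].astype(np.float32),cv2.DIST_HUBER,0,.001,.001).ravel(); v=l[:2]*-np.sign(l[0])
print("door",np.arctan2(-v[0],-v[1]),l[2:],D[np.argmax(D[:,:2]@v)])
h=np.array([-.116,.066]); print("hinge dist from line",np.cross(v,h-l[2:]),"zmax",D[:,2].max())
```

```text
lip [[-0.2247 -0.0414  0.0924]
 [-0.2219  0.0021  0.0969]
 [-0.2167  0.0492  0.0985]]
[-0.2249 -0.2222 -0.2168]
[-0.2246 -0.222  -0.2167]
[-0.2238 -0.2215 -0.2166]
door 2.015473 [-0.1742  0.094 ] [-0.2295  0.1192  0.1074]
hinge dist from line 0.00021787489693339893 zmax 0.11241982449272589<stdin>:12: DeprecationWarning: Arrays of 2-dimensional vectors are deprecated. Use arrays of 3-dimensional vectors instead. (deprecated in NumPy 2.0)
```

Run:
```python
from rig import *
from h import *
O=ori(25)
move_linear(W((-.255,-.02,.083)),O,rate=.12)
s=get_state(); f0=np.array(s["ft_force"]); print(s["time_s"],Lc(s["eef_pos"]),f0,s["q"])
for x in np.arange(-.245,-.1305,.01):
    move_linear(W((x,-.02,.083)),O,rate=.06)
    s=get_state(); f=Rz.T@(np.array(s["ft_force"])-f0); print(round(s["time_s"],2),Lc(s["eef_pos"]),f)
    if np.linalg.norm(f)>8: break
im,d=capture("side"); cv2.imwrite("pics/side2.png",im[:,:,::-1])
im,d=capture("wrist"); cv2.imwrite("pics/wrist2.png",im[:,:,::-1])
```

```text
5.3417 [-0.2547 -0.0199  0.0836] [ 0.665  -0.6535 -0.3817] [ 0.1585  1.0716 -1.0871  2.4705  1.9607  1.1997 -0.865 ]
5.66 [-0.2447 -0.0202  0.0834] [0.2885 0.8608 0.1285]
5.97 [-0.2351 -0.0201  0.0831] [0.2371 1.0297 0.5889]
6.29 [-0.2251 -0.0201  0.083 ] [-0.786  -0.2762  1.0856]
6.61 [-0.215 -0.02   0.083] [-1.0424  0.1691 -0.1176]
6.92 [-0.2049 -0.02    0.0831] [-1.0915  0.4085 -0.0434]
7.24 [-0.1948 -0.02    0.083 ] [-1.1072  0.1451  0.778 ]
7.56 [-0.1848 -0.0201  0.0831] [-1.5036  1.2801  0.0644]
7.88 [-0.1748 -0.02    0.0831] [0.2228 1.4064 0.5556]
8.19 [-0.1648 -0.02    0.0831] [-0.8777 -0.1636  0.1391]
8.51 [-0.1548 -0.02    0.0831] [-0.2621  0.7404  0.8844]
8.82 [-0.1448 -0.02    0.0831] [-0.6677  0.9497  0.5877]
9.14 [-0.1348 -0.02    0.0831] [-1.0284  0.1496  0.3122]
```

View pics/side2.png

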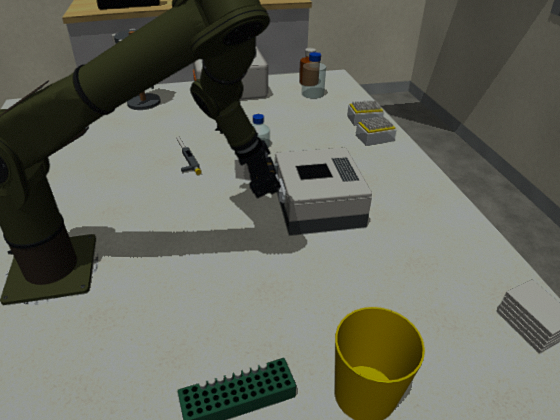

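View pics/wrist2.png

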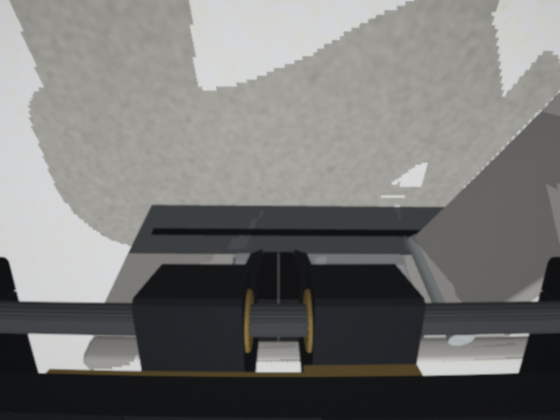

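The carrier is following and the door is still open at the right of the wrist view. I'll continue gently to the stop.

Run:
```python
from rig import *
from h import *
O=ori(25); f0=np.array([.665,-.6535,-.3817])
for x in np.r_[np.arange(-.13,-.118,.004),np.arange(-.118,-.104,.001)]:
    move_linear(W((x,-.02,.083)),O,rate=.03)
    s=get_state(); f=Rz.T@(np.array(s["ft_force"])-f0); print(round(s["time_s"],2),round(x,4),Lc(s["eef_pos"]),f)
    if f[0]<-7: break
pause(.3)
s=get_state(); print(Lc(s["eef_pos"]),Rz.T@(np.array(s["ft_force"])-f0))
im,d=capture("side"); cv2.imwrite("pics/side3.png",im[:,:,::-1])
move_linear(W((-.2,-.02,.083)),O,rate=.12)
move_linear(W((-.25,-.02,.22)),O,rate=.15)
s=get_state(); print(s["time_s"])
im,d=capture("wrist"); cv2.imwrite("pics/wrist3.png",im[:,:,::-1])
P=cloud(camera_params("wrist"),d,(s["eef_pos"],s["tcp_rot"]))
np.savez("wrist3.npz",im=im,d=d,p=s["eef_pos"],R=s["tcp_rot"])
L=(P-np.r_[c,0])@Rz; L=L[d>0]
for a in np.arange(-.06,.065,.01):
    for zl,zh in((.066,.095),(.108,.118)):
        q=L[(abs(L[:,1]-a)<.005)&(L[:,2]>zl)&(L[:,2]<zh)&(L[:,0]<-.08)&(L[:,0]>-.15)]
        print(round(a,3),zl,len(q),np.median(q[:,0]) if len(q) else None,end=' | ')
    print()
```

```text
9.56 -0.13 [-0.1298 -0.02    0.083 ] [-1.0276  0.3554  0.0808]
9.84 -0.126 [-0.1257 -0.02    0.083 ] [-0.0808  0.5034 -0.1829]
10.12 -0.122 [-0.1216 -0.02    0.0831] [-1.0487  0.2327  0.6024]
10.41 -0.118 [-0.1177 -0.02    0.0831] [-1.3552  1.2298  0.621 ]
10.66 -0.118 [-0.1179 -0.02    0.0831] [0.3723 0.2037 0.7702]
10.91 -0.117 [-0.1171 -0.0199  0.083 ] [-0.954   1.1386 -0.0177]
11.16 -0.116 [-0.116 -0.02   0.083] [-1.1935  0.7451 -0.4221]
11.41 -0.115 [-0.115 -0.02   0.083] [-1.7283  0.5631  0.3024]
11.66 -0.114 [-0.1145 -0.02    0.0829] [-3.783   0.3917  0.702 ]
11.91 -0.113 [-0.1142 -0.0199  0.0828] [-6.1361  0.0739  2.6955]
12.16 -0.112 [-0.114  -0.0199  0.0827] [-9.196   0.9207  6.3101]
[-0.114  -0.0199  0.0827] [-8.5092 -1.5137  5.6761]
14.5167
-0.06 0.066 163 -0.11047086078276983 | -0.06 0.108 0 None | 
-0.05 0.066 56 -0.11045245314933695 | -0.05 0.108 0 None | 
-0.04 0.066 35 -0.10652720442621082 | -0.04 0.108 0 None | 
-0.03 0.066 39 -0.10630124380247377 | -0.03 0.108 0 None | 
-0.02 0.066 41 -0.10612611092720056 | -0.02 0.108 0 None | 
-0.01 0.066 39 -0.1061015060702409 | -0.01 0.108 0 None | 
0.0 0.066 32 -0.10606037088908421 | 0.0 0.108 0 None | 
0.01 0.066 58 -0.10568290576029135 | 0.01 0.108 0 None | 
0.02 0.066 145 -0.10571222970139242 | 0.02 0.108 0 None | 
0.03 0.066 145 -0.10560090652609862 | 0.03 0.108 0 None | 
0.04 0.066 140 -0.10538042469543357 | 0.04 0.108 0 None | 
0.05 0.066 144 -0.10504914935072088 | 0.05 0.108 0 None | 
0.06 0.066 226 -0.10965385317412493 | 0.06 0.108 0 None |
```

View pics/wrist3.png

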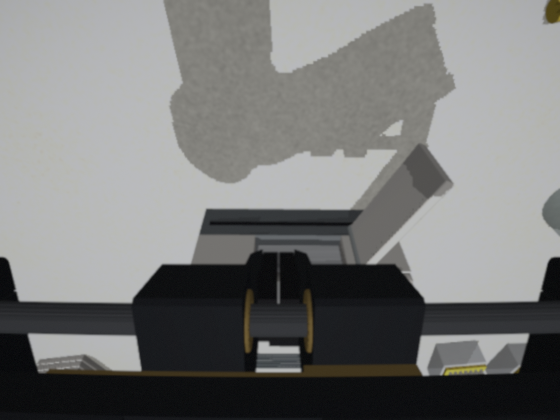

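The lip sits at x = -0.106, flush 4 mm behind the front, so the carrier is fully in. The door still stands open, from (350,250) to (435,165). Next is the door sweep.

Run:
```python
from rig import *
from h import *
O=ori(0); Z=.075
def C(th,m,r=.095):
    d=np.array([-np.sin(th),-np.cos(th)]); n=np.array([-np.cos(th),np.sin(th)])
    h=.0175*abs(n[1])+.009*abs(n[0])
    p=np.array([-.116,.066])+r*d+n*(.005+h+m); return np.r_[p,Z]
p0=C(2.015,.02)
move_pose(W((p0[0],p0[1],.22)),O)
s=get_state(); print(s["time_s"],Lc(s["eef_pos"]))
move_linear(W(p0),O,rate=.12)
s=get_state(); f0=np.array(s["ft_force"]); print(s["time_s"],Lc(s["eef_pos"]),f0)
for th in np.r_[2.015,np.arange(1.9,.35,-.1)]:
    move_linear(W(C(th,0)),O,rate=.06)
    s=get_state(); f=Rz.T@(np.array(s["ft_force"])-f0); print(round(s["time_s"],2),round(th,2),Lc(s["eef_pos"]),f)
    if np.linalg.norm(f)>8: break
im,d=capture("side"); cv2.imwrite("pics/side4.png",im[:,:,::-1])
im,d=capture("scene"); cv2.imwrite("pics/scene4.png",im[:,:,::-1])
```

```text
15.3667 [-0.1834  0.1458  0.2187]
16.725 [-0.1822  0.1476  0.0758] [ 0.647  -0.1958  0.2337]
17.21 2.02 [-0.1911  0.1286  0.0751] [-0.2484 -0.1346  0.2238]
17.55 1.9 [-0.1982  0.1195  0.075 ] [-0.476   0.2454 -0.7217]
17.87 1.8 [-0.2032  0.1104  0.0749] [-1.2934  0.7864 -0.4791]
18.19 1.7 [-0.2074  0.1008  0.0749] [-0.2939 -0.0276 -0.1303]
18.52 1.6 [-0.2104  0.0907  0.0749] [-1.1904  0.0566 -0.1209]
18.82 1.5 [-0.2125  0.0815  0.0749] [ 0.5426  0.7892 -0.4286]
19.12 1.4 [-0.2137  0.0725  0.0749] [0.0082 0.5107 0.5602]
19.43 1.3 [-0.214   0.0631  0.0749] [-0.9691  0.486  -0.5804]
19.74 1.2 [-0.2134  0.0536  0.0749] [-0.2413  0.3065  0.223 ]
20.05 1.1 [-0.2118  0.0441  0.0749] [-0.0685  0.746  -0.1142]
20.37 1.0 [-0.2091  0.0346  0.0749] [-1.1828  0.108   0.0803]
20.68 0.9 [-0.2053  0.0252  0.0749] [-0.4184  0.369  -0.5376]
21.01 0.8 [-0.2005  0.0162  0.0749] [-1.0967  0.1445 -0.906 ]
21.33 0.7 [-0.1946  0.0076  0.0749] [-0.7661  0.3618 -0.0364]
21.66 0.6 [-0.1877 -0.0004  0.0749] [-0.0116 -0.0787 -0.3678]
21.98 0.5 [-0.18   -0.0076  0.0749] [-0.6177  0.6179 -0.1614]
22.32 0.4 [-0.1713 -0.0139  0.0749] [-0.5468  0.686  -0.5351]
```

View pics/side4.png

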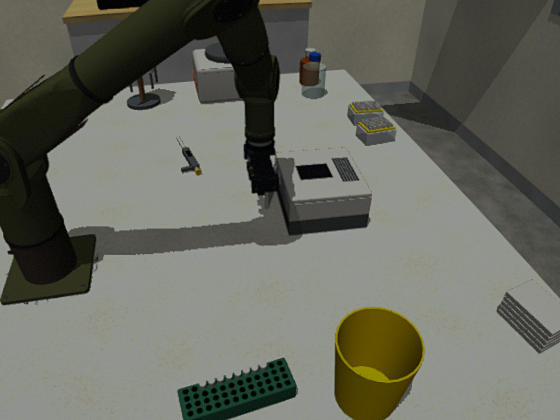

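In the side view the door's edge is at (265,200), ahead of the fingers and nearly shut. I'll finish closing it until contact, then retreat and look.

Run:
```python
from rig import *
from h import *
O=ori(0); Z=.075; f0=np.array([.647,-.1958,.2337])
def C(th,m,r=.095):
    d=np.array([-np.sin(th),-np.cos(th)]); n=np.array([-np.cos(th),np.sin(th)])
    h=.0175*abs(n[1])+.009*abs(n[0])
    p=np.array([-.116,.066])+r*d+n*(.005+h+m); return np.r_[p,Z]
P=[C(t,0) for t in (.3,.2,.1,.05,.02,0)]; P+=[P[-1]+[k,0,0] for k in np.arange(.001,.008,.001)]
for p in P:
    move_linear(W(p),O,rate=.03)
    s=get_state(); f=Rz.T@(np.array(s["ft_force"])-f0); print(round(s["time_s"],2),p,Lc(s["eef_pos"]),f)
    if f[0]<-6: break
pause(.3)
move_linear(W((-.24,-.03,.075)),O,rate=.1)
move_linear(W((-.25,-.03,.25)),O,rate=.15)
s=get_state(); print(s["time_s"],s["ft_force"])
for n in("wrist","side","scene"):
    im,d=capture(n); cv2.imwrite(f"pics/{n}5.png",im[:,:,::-1])
    L=(cloud(camera_params(n),d,(s["eef_pos"],s["tcp_rot"]))-np.r_[c,0])@Rz; L=L[d>0]
    if n!="scene":
      for a in np.arange(-.07,.08,.02):
        q=L[(abs(L[:,1]-a)<.01)&(L[:,2]>.05)&(L[:,2]<.114)&(L[:,0]<-.08)&(L[:,0]>-.16)]
        print(n,round(a,3),len(q),np.percentile(q[:,0],[10,50]) if len(q) else None)
```

```text
22.93 [-0.162  -0.0192  0.075 ] [-0.1619 -0.0194  0.0749] [-1.0272  0.2108 -0.5034]
23.45 [-0.1518 -0.0237  0.075 ] [-0.1517 -0.0238  0.0749] [-1.4237 -0.0618 -0.5419]
23.98 [-0.1411 -0.027   0.075 ] [-0.141  -0.0271  0.0749] [-1.1983 -0.2184 -0.9292]
24.32 [-0.1356 -0.0281  0.075 ] [-0.1354 -0.0283  0.075 ] [-0.4069 -0.0358  0.1947]
24.58 [-0.1322 -0.0287  0.075 ] [-0.132  -0.0288  0.075 ] [-0.583   0.3213  0.0988]
24.83 [-0.13  -0.029  0.075] [-0.1311 -0.0288  0.0749] [-5.6809  0.8148  1.7754]
25.08 [-0.129 -0.029  0.075] [-0.1311 -0.0288  0.0749] [-7.9269 -0.2961  4.0601]
27.9583 [0.2738 0.7458 0.4294]
wrist -0.07 0 None
wrist -0.05 0 None
wrist -0.03 0 None
wrist -0.01 0 None
wrist 0.01 0 None
wrist 0.03 0 None
wrist 0.05 0 None
wrist 0.07 0 None
side -0.07 31 [-0.1119 -0.1115]
side -0.05 111 [-0.1221 -0.1176]
side -0.03 40 [-0.1228 -0.1215]
side -0.01 39 [-0.1226 -0.1218]
side 0.01 44 [-0.1224 -0.1217]
side 0.03 35 [-0.1222 -0.1216]
side 0.05 41 [-0.1215 -0.1208]
side 0.07 30 [-0.1225 -0.122 ]
```

View pics/wrist5.png

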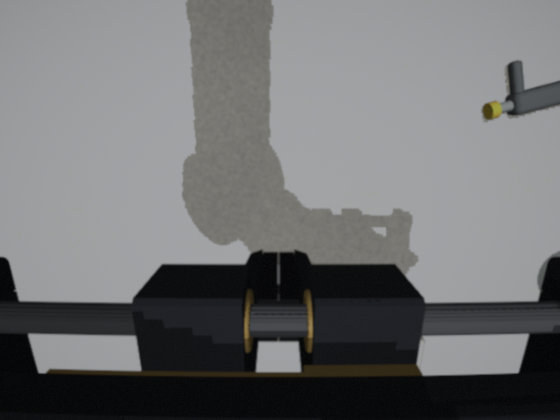

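View pics/side5.png

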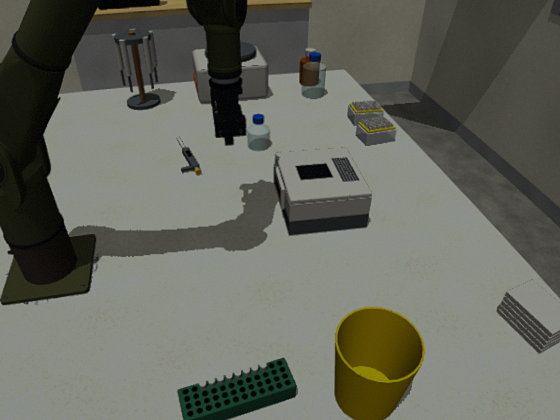

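The side view shows the door flat on the front, around (280,185). Its outer face is at x ≈ -0.1215 evenly along its width, where -0.121 means shut. The arm is clear and the bystanders are in place, so I'm handing in.

Run:
```python
from rig import *
job_done(); print(get_state()["time_s"])
```

```text
the job is handed in; nothing more can be done
the job is handed in; nothing more can be done
```

The carrier is fully in and the door is shut. I handed the job in after about 28 s on the robot's clock, and no verdict was reported.

- **Carrier:** With the gripper closed and tilted 25° so the tips went under the lintel, I pushed the lip in until it stopped with about 9 N against the fingers. The wrist camera then showed the lip at x = -0.106 m, its fully-in position, with the door still open.
- **Door:** With the fingers vertical, I swept the door about its hinge from about 2.0 rad to its stop, where the force reached about 8 N. The side camera then showed its outer face at x ≈ -0.1215 m, even along its width to about 1 mm. Shut is -0.121 m.
- **Arm and bystanders:** The arm ended well clear of everything. The rack, bottle, pipette and beaker look unmoved in the final side picture.

**Checks that failed or were not made:**
- The last wrist picture did not have the door in view, so the shut angle rests on the side camera and the force stop.
- I did not measure the plate's lie after the carrier went in, because it was hidden; nothing touched it.

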